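# Lay out the pulls on the drawer fronts

### The arm

A 7-joint arm with a two-finger parallel gripper is mounted at the origin on the work surface. World frame = base frame: x ahead of the robot, y to its left, z up, the work surface at z = 0. Lengths are in m, angles in rad, forces in N, time in s.
With the tool pointing down it reaches from about 0.35 to 0.9 m from the base axis. Payload 19.9 kg.
Tool frame: the origin (TCP) lies at the very end of the fingers, on their centre line; the grasp point (between the pads) lies 19 mm behind it; x points along the fingers, y is the direction in which the jaws open and shut, and the axes are right-handed (so a half turn about x gives the same grasp; the last joint's range is limited). The gripper opens to 85 mm and grips with 20 to 120 N. Pads are 22 mm wide; open, the fingers measure 114 mm over their backs; the gripper's body (76 mm by 85 mm) begins 54 mm behind the grasp point. The pads swing forward as they close: fully open they stand 13 mm farther back than shut.
Start: joints at [1.268, 0.417, -0.01, 1.614, 0.005, 1.111, -0.053], TCP at [0.162, -0.604, 0.231] pointing down, gripper open.
Joint ranges: [-2.81, 2.81], [-0.39, 2.02], [-1.27, 1.25], [0.06, 2.57], [-1.19, 4.33], [0.19, 2], [-2.82, 2.82]. Speed limits (rad/s): [1.89, 1.89, 2.39, 2.39, 3.01, 3.01, 3.01].

### API

Orientations are given as a unit quaternion [w, x, y, z].
In Python, from cell import manip gives the robot as it stands. The module is installed in compiled form; this text tells all that it offers.
- The arm moves only by the tool drive_tool, never from a script. Its argument "targets" is a list that holds one entry, the list of rows, each a list of 4 numbers: the shift along the world's x, y, z in m, then the turn about the world's z in degrees. In form: [[[tx, ty, tz, turn], ...]]. A call has 1 to 20 rows; each row shifts and turns the commanded pose from where the row before left it; what a row does not reach is not made up. A row lasts 1/10 s, in which the tool goes at most 50 mm and 8.59 degrees, less where a joint would pass 70% of its speed; a pose out of reach is approached as far as the arm can. A call is refused whole if a number of a shift passes 0.05 or a number of a turn 8.59, either way. A call with a gripper value outside its range is refused whole. "claw" is the opening, from -1 (shut) to 1 (fully open), set as the call begins (left out, the last holds). The fingers move at their own pace and stop on an object; "force" is the grip in N (left out, the last holds). Time passes only in rows, so rows that do not move let the fingers close. It gives the time, the measured TCP pose, the force and the opening at its end, in the units of the state.
- manip.get_obs(): the state, without advancing time (a new reading comes with each control period).
- manip.camera(name): name is "scene" or "top" or "wrist"; returns a dict with "color" (420x560x3 uint8, red, green, blue), "depth" (420x560 float32, m along the optical axis (not along the pixel's ray), 0 where there is no reading), "fx", "fy", "cx", "cy" (pixels), "camera_from_world" (4x4, takes a point from world to camera coordinates); the wrist camera has in their place "T_tool_cam" (4x4, takes a point from camera to tool coordinates, whose origin is the TCP and whose axes are the tool frame's). Camera axes: x right, y down, z forward; pixel columns grow to the right and rows downward; lengths in m; the calibration is good to about 2 mm. A picture is of the moment at which its call begins: read the wrist's pose just before it.
- manip.job_done(): hands the job in, once; it reports no verdict.
The state is a dict: "time_s": time; "joint_pos": joint angles; "qd": joint speeds; "tau": joint torques, N m; "position": TCP position; "tcp_rot": TCP orientation; "contact_force": force on the tool from outside, world axes, zero at the start; "wrist_torque": the same for the moment, N m; "finger_gap": finger opening in m.
Only numpy, scipy, OpenCV 4.12 (cv2) and the standard library are available. Lean on these libraries where they do the work, as an engineer would, in place of code of your own. Each camera call takes 0.05 s, during which the arm holds its last target.

### The job

Lay out the handles for this cabinet: stand each of the three steel bar pulls upright on the drawer front whose two screw holes match its feet (long on long, medium on medium, short on short), feet over the holes, and stand the round knob over the single hole in the middle of the square front. Leave the cup hinge and the angle bracket where they lie.

Things in the scene. Friction and masses are not known exactly. Their poses are not given: they have to be found in the camera images.
- pull_long_mid (a point): The long bar pull: loose brushed-steel drawer handle standing on two round feet. A straight bar 148 mm long, 12 mm wide and 14 mm tall (its underside 20 mm and its top 34 mm above what it stands on), on two thin posts 128 mm apart with feet 22 mm across and 4 mm thick. The point is its centre, half-way up: 17 mm above what it stands on, 10 mm below the middle of the bar. Its y axis runs along the bar, z up; both ends are alike. About 0.1 kg.
- pull_medium_mid (a point): The medium bar pull: loose brushed-steel drawer handle standing on two round feet. A straight bar 116 mm long, 12 mm wide and 14 mm tall (its underside 20 mm and its top 34 mm above what it stands on), on two thin posts 96 mm apart with feet 22 mm across and 4 mm thick. The point is its centre, half-way up: 17 mm above what it stands on, 10 mm below the middle of the bar. Its y axis runs along the bar, z up; both ends are alike. About 0.1 kg.
- pull_short_mid (a point): The short bar pull: loose brushed-steel drawer handle standing on two round feet. A straight bar 84 mm long, 12 mm wide and 14 mm tall (its underside 20 mm and its top 34 mm above what it stands on), on two thin posts 64 mm apart with feet 22 mm across and 4 mm thick. The point is its centre, half-way up: 17 mm above what it stands on, 10 mm below the middle of the bar. Its y axis runs along the bar, z up; both ends are alike. About 0.1 kg.
- knob_mid (a point): The round knob: loose brushed-steel cabinet knob standing upright, 34 mm tall, head 32 mm across from 19 to 32 mm up, thin neck below, foot 26 mm across. The point is its centre, half-way up: 17 mm above what it stands on. z up. About 0.08 kg.
- front_long_top (a point): The long drawer front: fixed dark-wood panel lying flat on the bench, 184 mm long (its y axis) by 76 mm (its x axis) and 16 mm thick, with two pale screw holes, 8 mm across and only shallow marks, 128 mm apart on its long centre line. The point is the middle of its upper face, half-way between the holes, 16 mm above the bench; z up; both ends are alike.
- front_medium_top (a point): The medium drawer front: fixed dark-wood panel lying flat on the bench, 148 mm long (its y axis) by 76 mm (its x axis) and 16 mm thick, with two pale screw holes, 8 mm across and only shallow marks, 96 mm apart on its long centre line. The point is the middle of its upper face, half-way between the holes, 16 mm above the bench; z up; both ends are alike.
- front_short_top (a point): The short drawer front: fixed dark-wood panel lying flat on the bench, 112 mm long (its y axis) by 76 mm (its x axis) and 16 mm thick, with two pale screw holes, 8 mm across and only shallow marks, 64 mm apart on its long centre line. The point is the middle of its upper face, half-way between the holes, 16 mm above the bench; z up; both ends are alike.
- front_square_top (a point): The square front: fixed dark-wood panel lying flat on the bench, 76 mm by 76 mm and 16 mm thick, with a single pale screw-hole mark in its middle. The point is the middle of its upper face (at the mark), 16 mm above the bench; z up.
- hinge_mid (a point): Bystander: loose aluminium cup hinge, a round cup 35 mm across and 12 mm tall with an 18 mm wide arm, 80 mm long over all, lying on the bench between the panels and pulls. The point is 7 mm above the bench near its middle. To be left alone.
- bracket_mid (a point): Bystander: loose dark-steel angle bracket, 50 mm long, 30 mm wide and 44 mm tall with one upright leg, on the bench between the panels and pulls. The point is 22 mm above the bench over the middle of its flat leg. To be left alone.
There are look-alikes about, which are no part of the job. Leave any orange or turquoise look-alike of the part that bears knob_mid alone.

How it is judged:
By the outcome, as a careful person would: the job done as asked, in the order asked, and still so for the second after the job is handed in, with the robot touching nothing.
It also fails if it takes over 120 s, if anything falls off the work surface, if the arm or the gripper's body presses on something with over 40 N, if the wrist force passes 120 N, or if a joint passes its speed limit or range.

## Working session

There is one attempt and no reset: what is moved stays moved. The work goes in short steps, Python scripts to look and compute and a tool call to move; the robot and the scene stay as the last step left them, time stands still between calls to the robot, and variables do not carry over. Pictures are saved under pics/ and viewed, and the job is handed in when it is done.

Besides the shell and the picture viewer there is one more tool, called after "Request:" by a JSON object that holds its "op" and its "data". drive_tool: Moves the arm, as the interface text tells. Its arguments: {"type":"object","properties":{"targets":{"type":"array","items":{"type":"array","items":{"type":"array","items":{"type":"number"}}}},"claw":{"type":"number"},"force":{"type":"number"}},"required":["targets"]}

```bash
mkdir -p pics; ls
python3 - <<'E'
from cell import manip
import cv2, numpy as np, pickle
o=manip.get_obs(); print(o)
for n in ["scene","top","wrist"]:
    c=manip.camera(n); pickle.dump(c,open(f"{n}0.pkl","wb"))
    cv2.imwrite(f"pics/{n}0.png",c["color"][:,:,::-1])
    print(n,c["fx"],c["fy"],c["cx"],c["cy"],c.get("camera_from_world",c.get("T_tool_cam")))
E
```

```text
pics
{'time_s': 0.0, 'joint_pos': array([ 1.2675101 ,  0.41796984, -0.01029185,  1.61420785,  0.00469685,
        1.11065235, -0.05301808]), 'qd': array([ 4.15435710e-04, -4.14075058e-04,  9.36091124e-04, -5.46137916e-05,
        1.09808184e-03,  2.19639100e-03,  8.08718238e-04]), 'tau': array([ 1.33574969e-03, -8.64444780e+01,  6.79989774e-01, -4.34888756e+01,
        1.92000816e-02,  7.49798084e-03, -5.30156910e-05]), 'position': array([ 0.16164711, -0.60337093,  0.23064873]), 'tcp_rot': array([-0.09186393, -0.70097055, -0.0927038 ,  0.70114714]), 'contact_force': array([-0.45888334,  0.32327632,  0.1340729 ]), 'wrist_torque': array([ 0.01410897,  0.03332244, -0.0757329 ]), 'finger_gap': 0.08528757872222148}
scene 414.32443811154417 414.32443811154417 272.973292386811 210.5648408624212 [[-0.66862959  0.74346481  0.01394827  0.31455722]
 [ 0.60454273  0.55442179 -0.57196554 -0.27728754]
 [-0.43296948 -0.37400075 -0.82015905  1.128719  ]
 [ 0.          0.          0.          1.        ]]
top 542.7175532612415 542.7175532612415 275.7442629111199 213.76594614345686 [[-0.00715137 -0.99974474 -0.0214316   0.02048384]
 [-0.99023691  0.01006377 -0.1390309   0.49950019]
 [ 0.1392111   0.0202281  -0.99005611  1.41937769]
 [ 0.          0.          0.          1.        ]]
wrist 349.36378497433236 349.36378497433236 283.87462208261286 211.29039108714707 [[-7.18276525e-04 -2.97482790e-01  9.54726911e-01 -1.43707684e-01]
 [ 9.99999496e-01 -8.83613829e-04  4.77012066e-04 -1.88942638e-04]
 [ 7.01707021e-04  9.54726772e-01  2.97483275e-01 -7.74237755e-02]
 [ 0.00000000e+00  0.00000000e+00  0.00000000e+00  1.00000000e+00]]
```

View pics/top0.png

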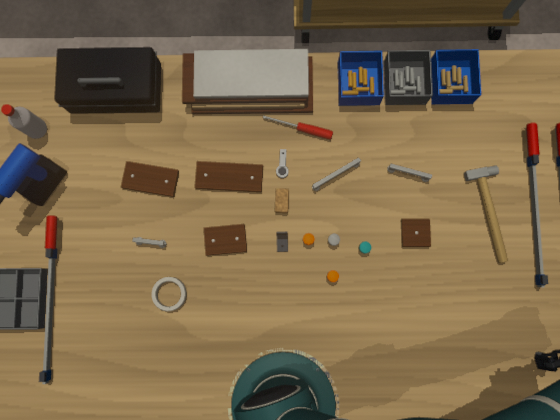

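View pics/scene0.png

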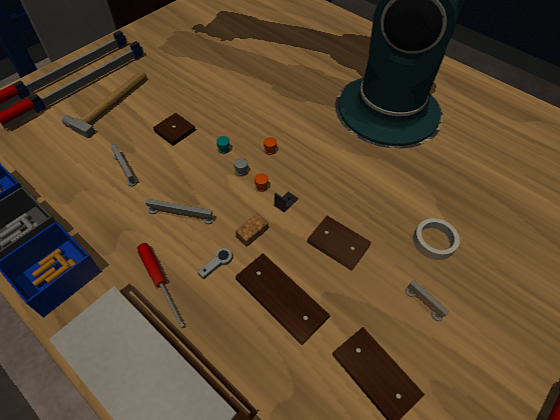

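View pics/wrist0.png

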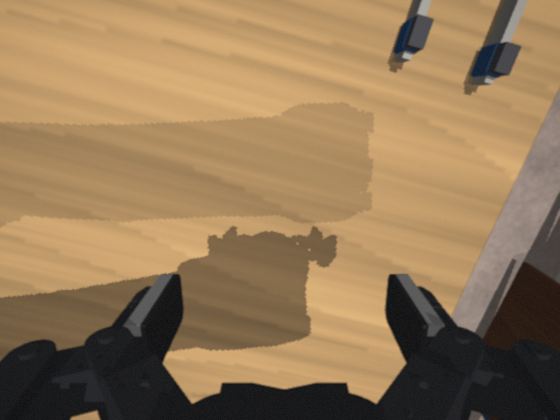

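Top view: the three pulls are at long (336,174), medium (410,173) and short (149,242). The fronts are at long (229,177), medium (150,179), short (225,240) and square (415,233). Knob candidates are grey (334,240), orange (309,240), orange (333,277) and turquoise (365,247); the grey one is the knob by description.

```bash
cat > h.py <<'E'
import numpy as np, cv2, pickle
from scipy.spatial.transform import Rotation as R
def pose(o):
    q=o["tcp_rot"]; T=np.eye(4); T[:3,:3]=R.from_quat([q[1],q[2],q[3],q[0]]).as_matrix(); T[:3,3]=o["position"]; return T
def wfc(c,T=None):
    return np.linalg.inv(c["camera_from_world"]) if "camera_from_world" in c else T@c["T_tool_cam"]
def ray(c,W,uv,z):
    uv=np.atleast_2d(uv).astype(float)
    d=np.c_[(uv[:,0]-c["cx"])/c["fx"],(uv[:,1]-c["cy"])/c["fy"],np.ones(len(uv))]@W[:3,:3].T
    o=W[:3,3]; return o+d*((z-o[2])/d[:,2])[:,None]
def cloud(c,W):
    d=c["depth"]; v,u=np.mgrid[:d.shape[0],:d.shape[1]]
    P=np.stack([(u-c["cx"])/c["fx"]*d,(v-c["cy"])/c["fy"]*d,d],-1)
    return P@W[:3,:3].T+W[:3,3]
def proj(c,W,p):
    q=np.linalg.inv(W)@np.r_[p,1]; return c["fx"]*q[0]/q[2]+c["cx"],c["fy"]*q[1]/q[2]+c["cy"]
E
python3 - <<'E'
from h import *
c=pickle.load(open("top0.pkl","rb")); W=wfc(c)
from cell import manip
print(pose(manip.get_obs()))
P=cloud(c,W); z=P[...,2]
print("table z",np.median(z[290:330,220:320]),np.std(z[300:320,220:240]))
m=((z>0.009)&(z<0.06)).astype(np.uint8); m[:115]=0;m[320:]=0;m[:,:100]=0;m[:,450:]=0
n,l,s,cc=cv2.connectedComponentsWithStats(m)
for i in range(1,n):
    if s[i,4]<30: continue
    mm=l==i; v,u=np.nonzero(mm); print(cc[i].round(1),s[i,4],"z95",np.percentile(z[mm],90).round(4),P[mm].mean(0).round(3),c["color"][mm].mean(0).astype(int),cv2.minAreaRect(np.c_[P[mm][:,0],P[mm][:,1]].astype(np.float32)))
im=c["color"][110:310,100:460,::-1]; cv2.imwrite("pics/topcrop.png",cv2.resize(im,None,fx=2.2,fy=2.2,interpolation=cv2.INTER_CUBIC))
E
```

```text
[[-2.86750642e-04  2.58836748e-01 -9.65921040e-01  1.61696862e-01]
 [ 8.61936866e-04 -9.65920657e-01 -2.58836901e-01 -6.03466596e-01]
 [-9.99999587e-01 -9.06784602e-04  5.38774339e-05  2.30817509e-01]
 [ 0.00000000e+00  0.00000000e+00  0.00000000e+00  1.00000000e+00]]
table z 0.0018741821438068573 0.0030155165003356754
[307.7 128.3] 408 z95 0.0293 [ 0.739 -0.073  0.023] [136  59  44] ((0.7520788908004761, -0.04503514617681503), (0.1981431543827057, 0.031156862154603004), 72.92151641845703)
[281.8 164.2] 231 z95 0.0193 [ 0.64  -0.001  0.015] [140 135 126] ((0.6441534161567688, 0.0015013786032795906), (0.07773293554782867, 0.03313262015581131), 0.8026779890060425)
[336.  172.6] 277 z95 0.0397 [ 0.611 -0.148  0.034] [140 134 120] ((0.6153548955917358, -0.14788173139095306), (0.02025356888771057, 0.15181158483028412), 30.253082275390625)
[149.2 178.3] 1476 z95 0.0222 [0.604 0.364 0.018] [88 58 34] ((0.6064819097518921, 0.367045521736145), (0.15474557876586914, 0.07897643744945526), 79.50203704833984)
[228.3 175.9] 1838 z95 0.0222 [0.608 0.146 0.018] [88 57 34] ((0.6089338660240173, 0.146
[... 1263 characters left out ...]
130615234375)
[147.8 240.9] 152 z95 0.04 [0.43  0.359 0.035] [135 130 118] ((0.430124968290329, 0.35995322465896606), (0.0852062851190567, 0.012921733781695366), 83.0612564086914)
[364.5 246.7] 118 z95 0.04 [ 0.409 -0.218  0.035] [ 52 125 113] ((0.40984103083610535, -0.21848954260349274), (0.029747163876891136, 0.02996952272951603), 1.2365471124649048)
[332.4 275.6] 116 z95 0.0391 [ 0.334 -0.132  0.035] [169  98   9] ((0.33413249254226685, -0.13228696584701538), (0.029694080352783203, 0.028867535293102264), 89.92284393310547)
[168.1 293.3] 463 z95 0.0309 [0.291 0.304 0.025] [151 144 128] ((0.2903425395488739, 0.3047811985015869), (0.08980599045753479, 0.08693275600671768), 89.63398742675781)
```

View pics/topcrop.png

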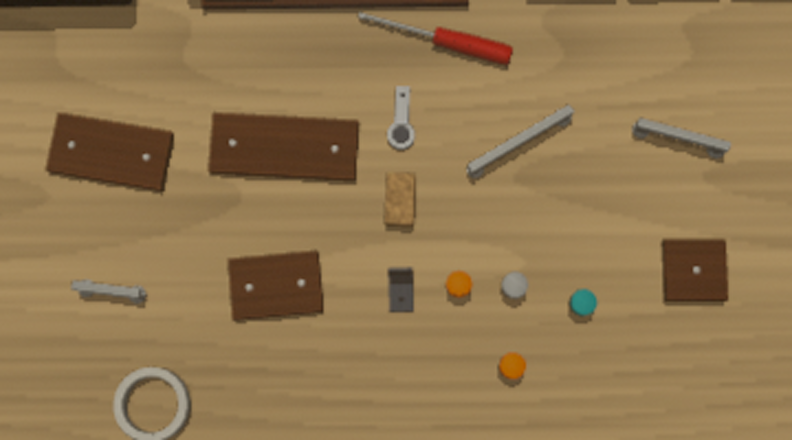

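Shape, size and colour match the description, and the grey knob is the only grey one. I'll go to a close view over the long pull.

Request:
{"op": "drive_tool", "data": {"targets": [[[0.0225,0.02275,0,5.25],[0.0225,0.02275,0,5.25],[0.0225,0.02275,0,5.25],[0.0225,0.02275,0,5.25],[0.0225,0.02275,0,5.25],[0.0225,0.02275,0,5.25],[0.0225,0.02275,0,5.25],[0.0225,0.02275,0,5.25],[0.0225,0.02275,0,5.25],[0.0225,0.02275,0,5.25],[0.0225,0.02275,0,5.25],[0.0225,0.02275,0,5.25],[0.0225,0.02275,0,5.25],[0.0225,0.02275,0,5.25],[0.0225,0.02275,0,5.25],[0.0225,0.02275,0,5.25],[0.0225,0.02275,0,5.25],[0.0225,0.02275,0,5.25],[0.0225,0.02275,0,5.25],[0.0225,0.02275,0,5.25]]], "claw": 0.2}}

```text
time_s: 2.15
position: [0.6124, -0.1478, 0.2311]
tcp_rot: [0.613, 0.352, 0.613, -0.353]
contact_force: [0.3, 0.1, -0.3]
finger_gap: 0.0513
```

```bash
cat > snap.py <<'E'
import sys
from h import *
from cell import manip
def snap(name,tag):
    o=manip.get_obs(); c=manip.camera(name); T=pose(o); c["T"]=T
    pickle.dump(c,open(f"{tag}.pkl","wb")); cv2.imwrite(f"pics/{tag}.png",c["color"][:,:,::-1])
    return c,T
if __name__=="__main__":
    c,T=snap(sys.argv[1],sys.argv[2]); print("yaw",np.degrees(np.arctan2(T[1,1],T[0,1])),T[:3,3],"tilt",T[2,:3])
E
python3 snap.py wrist w1
```

```text
yaw 30.20028146281944 [ 0.61244339 -0.14779736  0.23108413] tilt [-9.99999941e-01 -3.33431466e-04 -8.15819421e-05]
```

View pics/w1.png

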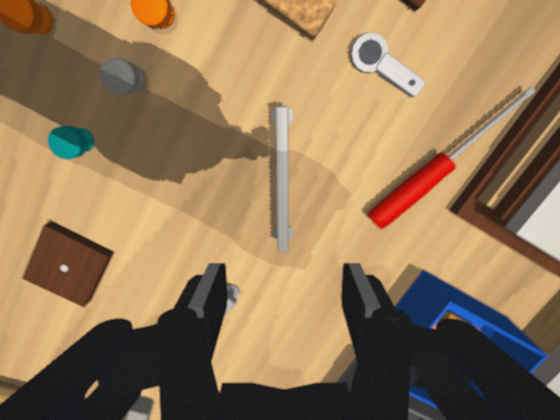

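```bash
cat > bar.py <<'E'
from h import *
import sys
# find steel bar: grey pixels at bar height near guess; ray onto zt
def bar(tag,guess,zt,L,r=0.11,dbg=True):
    c=pickle.load(open(tag+".pkl","rb")); W=wfc(c,c.get("T")); P=cloud(c,W)
    hsv=cv2.cvtColor(c["color"],cv2.COLOR_RGB2HSV)
    v,u=np.mgrid[:420,:560]
    X=ray(c,W,np.c_[u.ravel(),v.ravel()],zt).reshape(420,560,3)
    m=(hsv[...,1]<60)&(hsv[...,2]>60)&(np.abs(P[...,2]-zt)<0.010)&(np.hypot(X[...,0]-guess[0],X[...,1]-guess[1])<r)
    n,l,s,_=cv2.connectedComponentsWithStats(m.astype(np.uint8))
    best=None
    i=1+np.argmax(s[1:,4]); mm=l==i
    vis=c["color"][:,:,::-1].copy(); vis[mm]=(0,0,255)
    rect=cv2.minAreaRect((X[mm][:,:2]*1000).astype(np.float32))
    (cx,cy),(w,h),a=rect
    if w<h: a+=90; w,h=h,w
    a=(a+180)%180
    cv2.imwrite(f"pics/{tag}_m.png",vis)
    ctr=X[mm].mean(0)
    print(tag,"centre rect",cx,cy,"mean",ctr[:2]*1000,"len",w,h,"dir",a,"zmed",np.median(P[mm][:,2]),"n",s[i,4])
    return cx/1000,cy/1000,a
if __name__=="__main__":
    a=sys.argv; bar(a[1],(float(a[2]),float(a[3])),float(a[4]),float(a[5]))
E
python3 bar.py w1 0.612 -0.148 0.034 0.148
python3 - <<'E'
from h import *
c=pickle.load(open("scene0.pkl","rb"));W=wfc(c)
im=c["color"].copy()
for n in ("scene0","top0"):
    c=pickle.load(open(n+".pkl","rb"));W=wfc(c)
    print(n,proj(c,W,[0.6124,-0.1478,0.034]))
E
```

```text
w1 centre rect 611.492919921875 -149.7914276123047 mean [ 609.15014451 -145.20511176] len 147.17922973632812 10.473005294799805 dir 120.26423454284668 zmed 0.035188341499933606 n 1579
scene0 (np.float64(177.9574567698528), np.float64(206.63256246721934))
top0 (np.float64(336.0569964664958), np.float64(171.93936031225132))
```

View pics/w1_m.png

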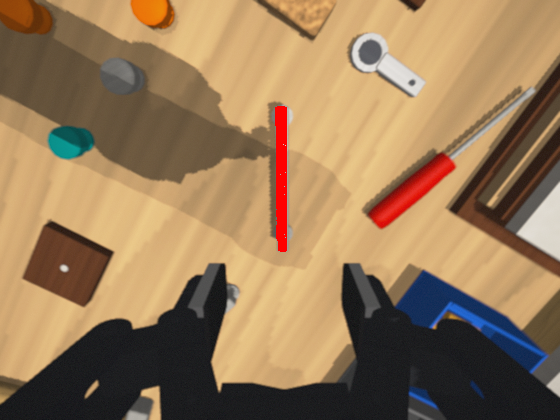

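Mask is clean: long pull centre is (0.6115,-0.1498), bar direction 120.3°, length 147 mm. Next I'll survey the fronts in the same geometry.

Request:
{"op": "drive_tool", "data": {"targets": [[[0,0.0294,0,-3.4],[0,0.0294,0,-3.4],[0,0.0294,0,-3.4],[0,0.0294,0,-3.4],[0,0.0294,0,-3.4],[0,0.0294,0,-3.4],[0,0.0294,0,-3.4],[0,0.0294,0,-3.4],[0,0.0294,0,-3.4],[0,0.0294,0,-3.4],[0,0,0,0],[0,0,0,0]]]}}

```text
time_s: 3.4
position: [0.6115, 0.1457, 0.231]
tcp_rot: [-0.483, -0.517, -0.483, 0.517]
contact_force: [-0.4, -0.0, -0.4]
finger_gap: 0.0517
```

```bash
python3 snap.py wrist f1
```

```text
yaw -3.9099466997347214 [0.61152524 0.14569701 0.23097485] tilt [-9.99999805e-01 -5.64086516e-04  2.69619792e-04]
```

Request:
{"op": "drive_tool", "data": {"targets": [[[0,0.022,0,-0.6],[0,0.022,0,-0.6],[0,0.022,0,-0.6],[0,0.022,0,-0.6],[0,0.022,0,-0.6],[0,0.022,0,-0.6],[0,0.022,0,-0.6],[0,0.022,0,-0.6],[0,0.022,0,-0.6],[0,0.022,0,-0.6],[0,0,0,0],[0,0,0,0]]]}}

```text
time_s: 4.65
position: [0.6122, 0.3643, 0.2309]
tcp_rot: [-0.455, -0.542, -0.454, 0.542]
contact_force: [0.1, -0.6, 0.2]
finger_gap: 0.0512
```

```bash
python3 snap.py wrist f2
```

```text
yaw -10.021970676631172 [0.61218714 0.36427393 0.23085547] tilt [-9.99999711e-01 -2.73468537e-04  7.09854015e-04]
```

View pics/f1.png

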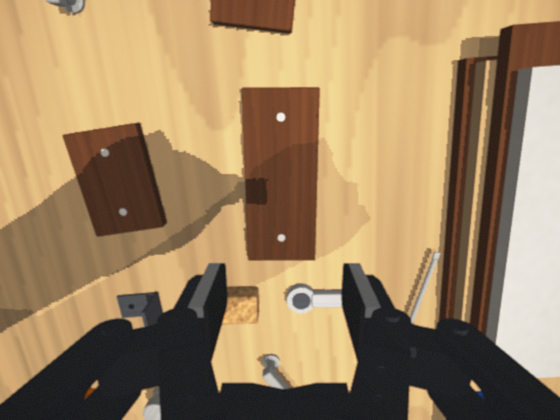

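View pics/f2.png

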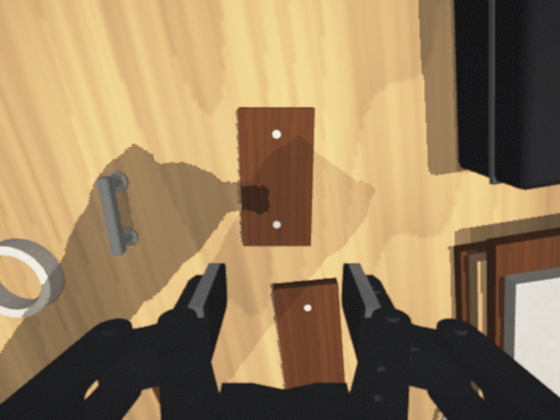

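Close views: long front holes are at (281,117) and (281,238), and medium at (277,134) and (277,225). The short front is also visible, with holes at (105,153) and (123,212).

```bash
cat > holes.py <<'E'
from h import *
def holes(tag,px,z=0.016):
    c=pickle.load(open(tag+".pkl","rb")); W=wfc(c,c.get("T")); g=cv2.cvtColor(c["color"],cv2.COLOR_RGB2GRAY).astype(float)
    out=[]
    for u,v in px:
        w=g[v-9:v+10,u-9:u+10]; bg=np.median(w); k=w>bg+0.5*(w.max()-bg)
        n,l,s,cc=cv2.connectedComponentsWithStats(k.astype(np.uint8)); i=l[9,9] or 1+np.argmax(s[1:,4])
        wt=np.where(l==i,1,0)*1.; yy,xx=np.nonzero(wt); out.append((xx.mean()+u-9,yy.mean()+v-9))
    X=ray(c,W,np.array(out),z); 
    print(tag,np.round(out,1).tolist(),(X[:,:2]*1000).round(1).tolist())
    if len(X)==2:
        d=X[0]-X[1]; print("  mid",(X.mean(0)[:2]*1000).round(2),"dist",np.linalg.norm(d)*1000,"dir",np.degrees(np.arctan2(d[1],d[0]))%180)
    return X
if __name__=="__main__":
    holes("f1",[(281,117),(281,238)]); holes("f1",[(105,153),(123,212)]); holes("f2",[(277,134),(277,225)])
    holes("top0",[(205,175),(252,178)]);holes("top0",[(132,176),(166,181)]);holes("top0",[(213,241),(237,239)]);holes("top0",[(416,233)])
    holes("w1",[(64,268)])
E
python3 holes.py; python3 bar.py f2 0.43 0.36 0.034 0.084
```

```text
f1 [[280.5, 116.6], [281.0, 237.2]] [[613.8, 208.5], [605.1, 80.5]]
  mid [609.44 144.52] dist 128.303274535923 dir 86.1303481676937
f1 [[104.0, 151.9], [122.5, 211.5]] [[431.5, 186.3], [437.1, 121.9]]
  mid [434.29 154.09] dist 64.58249678275004 dir 95.03404985481876
f2 [[276.1, 133.7], [276.2, 224.2]] [[613.9, 411.0], [596.5, 316.1]]
  mid [605.18 363.56] dist 96.44839149192772 dir 79.63339139440689
top0 [[205.0, 174.3], [251.7, 177.0]] [[614.0, 210.5], [604.9, 81.8]]
  mid [609.46 146.12] dist 128.99452161909988 dir 85.94822870995084
top0 [[132.0, 175.3], [166.0, 180.7]] [[613.6, 412.4], [597.2, 317.9]]
  mid [605.41 365.15] dist 95.95822152387639 dir 80.19393665705798
top0 [[212.7, 240.0], [236.3, 238.0]] [[432.4, 187.5], [437.3, 123.7]]
  mid [434.87 155.62] dist 64.0172191683562 dir 94.33641628314068
top0 [[416.0, 232.0]] [[449.0, -360.2]]
w1 [[63.7, 268.0]] [[449.9, -362.2]]
f2 centre rect 432.97454833984375 359.73077392578125 mean [433.06674107 361.33079919] len 85.03754425048828 16.573488235473633 dir 81.99449157714844 zmed 0.03444055322418277 n 1204
```

Request:
{"op": "drive_tool", "data": {"targets": [[[0,-0.0257,-0.005,2],[0,-0.0257,-0.005,2],[0,-0.0257,-0.005,2],[0,-0.0257,-0.005,2],[0,-0.0257,-0.005,2],[0,-0.0257,-0.005,2],[0,-0.0257,-0.005,2],[0,-0.0257,-0.005,2],[0,-0.0257,-0.005,2],[0,-0.0257,-0.005,2],[0,-0.0257,-0.005,2],[0,-0.0257,-0.005,2],[0,-0.0257,-0.005,2],[0,-0.0257,-0.005,2],[0,-0.0257,-0.005,2],[0,-0.0257,-0.005,2],[0,-0.0257,-0.005,2],[0,-0.0257,-0.005,2],[0,-0.0257,-0.005,2],[0,0,0,2]]]}}

```text
time_s: 6.7
position: [0.6105, -0.1291, 0.1354]
tcp_rot: [0.611, 0.354, 0.612, -0.356]
contact_force: [-0.4, 0.3, 1.0]
finger_gap: 0.0511
```

```bash
python3 snap.py wrist w2; python3 bar.py w2 0.612 -0.148 0.034 0.148
```

```text
yaw 29.70873050684612 [ 0.61045339 -0.12909698  0.13543074] tilt [-0.99999665 -0.00232508  0.00114108]
w2 centre rect 611.6304931640625 -149.35580444335938 mean [ 608.39488078 -143.63383281] len 147.46893310546875 12.139114379882812 dir 120.25735855102539 zmed 0.035041570768281044 n 2941
```

View pics/w2_m.png

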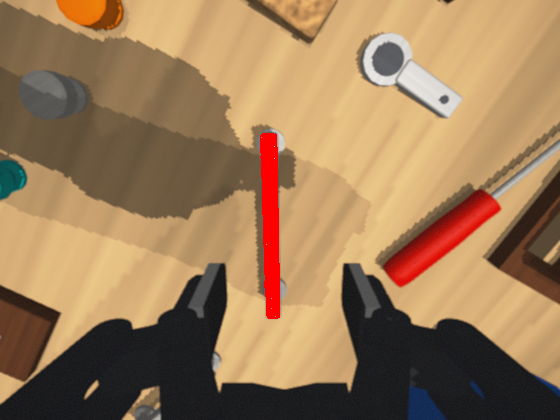

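Request:
{"op": "drive_tool", "data": {"targets": [[[0.001,-0.0205,0,0.5],[0,0,-0.03,0],[0,0,-0.03,0],[0,0,-0.025,0],[0,0,0,0],[0,0,0,0]]]}}

```text
time_s: 7.35
position: [0.6128, -0.1438, 0.052]
tcp_rot: [0.614, 0.351, 0.614, -0.351]
contact_force: [-0.3, 0.0, 0.4]
finger_gap: 0.0518
```

Request:
{"op": "drive_tool", "data": {"targets": [[[-0.0012,-0.0057,-0.01,0],[0,0,-0.016,0],[0,0,-0.016,0],[0,0,0,0],[0,0,0,0]]]}}

```text
time_s: 7.85
position: [0.6114, -0.1488, 0.0087]
tcp_rot: [0.614, 0.351, 0.614, -0.351]
contact_force: [0.3, -0.3, 0.1]
finger_gap: 0.051
```

Request:
{"op": "drive_tool", "data": {"targets": [[[0,0,0,0],[0,0,0,0],[0,0,0,0],[0,0,0,0],[0,0,0,0],[0,0,0,0]]], "claw": -1, "force": 40}}

```text
time_s: 8.45
position: [0.6117, -0.1492, 0.0096]
tcp_rot: [0.614, 0.351, 0.614, -0.351]
contact_force: [-0.9, -0.5, 4.3]
finger_gap: 0.0111
```

Request:
{"op": "drive_tool", "data": {"targets": [[[0,0,0.01,0],[0,0,0.03,0],[0,0,0.04,0],[0,0,0.03,0],[0,0,0,0],[0,0,0,0]]]}}

```text
time_s: 9.05
position: [0.6116, -0.1494, 0.1199]
tcp_rot: [0.614, 0.351, 0.614, -0.351]
contact_force: [-0.0, -0.9, -2.6]
finger_gap: 0.0111
```

```bash
python3 snap.py wrist w3
```

```text
yaw 30.493664962418567 [ 0.61158017 -0.149368    0.11992683] tilt [-9.99999492e-01  3.30719333e-04  9.52593549e-04]
```

View pics/w3.png

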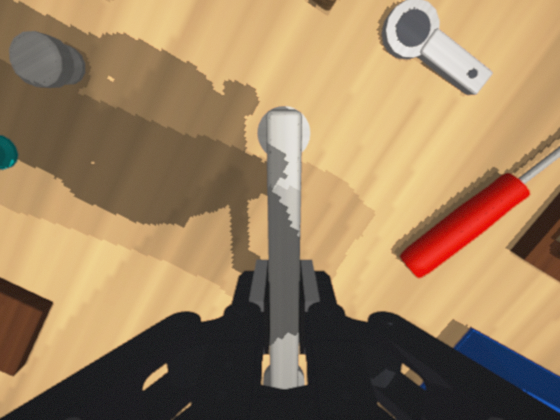

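```bash
cat > held.py <<'E'
from h import *
import sys
# along-bar positions of held bar ends in tool frame; top plane at tool x=xt
def held(tag,xt,u,v1,v2):
    c=pickle.load(open(tag+".pkl","rb")); T=c["T_tool_cam"]
    for v in (v1,v2):
        d=T[:3,:3]@np.array([(u-c["cx"])/c["fx"],(v-c["cy"])/c["fy"],1]); k=(xt-T[0,3])/d[0]; print(v,(T[:3,3]+d*k)*1000)
    col=c["color"][:,int(u)-2:int(u)+3].mean((1,2)); print(col[100:122].astype(int),col[376:396].astype(int))
held(sys.argv[1],*map(float,sys.argv[2:]))
E
python3 held.py w3 -0.0244 284 110 388
```

```text
110.0 [-24.4          1.34060666 -73.47703746]
388.0 [-24.4          1.27305469  40.0987344 ]
[182 182 183 183 183 179 162 145 127 107 112 141 168 182 194 208 214 216
 216 216 216 216] [169 168 168 168 168 168 168 168 168 168 168 165 143  79  30  29  28  29
  28  29]
```

Run:
```python
from h import *
for t in ("w1","f1","w2","w3"):
    c=pickle.load(open(t+".pkl","rb")); print(t,c["T_tool_cam"].round(5).tolist(),c["cx"],c["fx"])
c=pickle.load(open("w3.pkl","rb")); print(c["color"][240,255:315].mean(1).astype(int)); print(c["color"][160,255:315].mean(1).astype(int))
```

```text
w1 [[-0.0005, -0.29901, 0.95425, -0.14371], [1.0, -0.00082, 0.00027, 0.00124], [0.0007, 0.95425, 0.29901, -0.07605], [0.0, 0.0, 0.0, 1.0]] 283.87462208261286 349.36378497433236
f1 [[-0.00091, -0.29859, 0.95438, -0.14371], [1.0, -0.00094, 0.00066, 0.00111], [0.0007, 0.95438, 0.29859, -0.07677], [0.0, 0.0, 0.0, 1.0]] 283.87462208261286 349.36378497433236
w2 [[-0.00051, -0.299, 0.95425, -0.14371], [1.0, -0.00082, 0.00027, 0.00124], [0.0007, 0.95425, 0.299, -0.07606], [0.0, 0.0, 0.0, 1.0]] 283.87462208261286 349.36378497433236
w3 [[-0.0005, -0.29901, 0.95425, -0.14371], [1.0, -0.00082, 0.00026, 0.00124], [0.0007, 0.95425, 0.29901, -0.07604], [0.0, 0.0, 0.0, 1.0]] 283.87462208261286 349.36378497433236
[173 173 174 171 171 170 170 169 169 166 169 166 151 120  94  91  94  95
  94  96  94  95  96  97  98  97  95  95  96  95  96  94  97  96  96  96
  95  98  96  98  97  94  94  89 102 142 163 167 164 166 163 164 165 168
 167 170 172 175 172 173]
[ 92  94  93  91  91  95 117 146 160 156 147 132 113 108 113 120 123 125
 125 125 126 127 127 128 129 128 126 127 128 148 177 200 215 219 220 223
 223 223 224 223 223 218 205 191 181 161 165 182 189 190 190 188 187 188
 187 185 184 184 183 180]
```

```bash
cat >> h.py <<'E'
# constant physical mount (removes the world-fixed bias seen in the reported T_tool_cam)
_a=0.30278
MOUNT=np.array([[0,-np.sin(_a),np.cos(_a),-0.14371],[1,0,0,0],[0,np.cos(_a),np.sin(_a),-0.0762],[0,0,0,1]])
def wfc(c,T=None):
    return np.linalg.inv(c["camera_from_world"]) if "camera_from_world" in c else T@MOUNT
E
sed -i 's/T=c\["T_tool_cam"\]/T=MOUNT/' held.py
python3 holes.py; for t in w1 w2; do python3 bar.py $t 0.612 -0.148 0.034 0.148; done;python3 bar.py f2 0.43 0.36 0.034 0.084; python3 held.py w3 -0.0244 284 111 388|head -1
```

```text
f1 [[280.5, 116.6], [281.0, 237.2]] [[612.3, 208.2], [603.8, 80.2]]
  mid [608.04 144.22] dist 128.28062393940058 dir 86.17081703208959
f1 [[104.0, 151.9], [122.5, 211.5]] [[429.9, 185.8], [435.7, 121.5]]
  mid [432.81 153.63] dist 64.60045047379204 dir 95.09166718860774
f2 [[276.1, 133.7], [276.2, 224.2]] [[612.4, 410.7], [595.1, 315.8]]
  mid [603.78 363.24] dist 96.43674524249265 dir 79.6740258755139
top0 [[205.0, 174.3], [251.7, 177.0]] [[614.0, 210.5], [604.9, 81.8]]
  mid [609.46 146.12] dist 128.99452161909988 dir 85.94822870995084
top0 [[132.0, 175.3], [166.0, 180.7]] [[613.6, 412.4], [597.2, 317.9]]
  mid [605.41 365.15] dist 95.95822152387639 dir 80.19393665705798
top0 [[212.7, 240.0], [236.3, 238.0]] [[432.4, 187.5], [437.3, 123.7]]
  mid [434.87 155.62] dist 64.0172191683562 dir 94.33641628314068
top0 [[416.0, 232.0]] [[449.0, -360.2]]
w1 [[63.7, 268.0]] [[448.6, -362.6]]
w1 centre rect 610.0794677734375 -150.06124877929688 mean [ 607.73860419 -145.48706191] len 147.12179565429688 10.469551086425781 dir 120.30416870117188 zmed 0.035133519690423665 n 1579
w2 centre rect 610.306396484375 -149.65257263183594 mean [ 607.07596419 -143.94788561] len 147.37400817871094 12.134632110595703 dir 120.30120849609375 zmed 0.03497109291433079 n 2941
f2 centre rect 431.51324462890625 359.2455139160156 mean [431.62162689 360.83110905] len 85.0615234375 16.588722229003906 dir 82.04558563232422 zmed 0.0345705013296807 n 1207
111.0 [-2.44000000e+01  4.11663125e-02 -7.34277769e+01]
```

Request:
{"op": "drive_tool", "data": {"targets": [[[-0.0003,0.0245,0,-2.86],[-0.0003,0.0245,0,-2.86],[-0.0003,0.0245,0,-2.86],[-0.0003,0.0245,0,-2.86],[-0.0003,0.0245,0,-2.86],[-0.0003,0.0245,0,-2.86],[-0.0003,0.0245,0,-2.86],[-0.0003,0.0245,0,-2.86],[-0.0003,0.0245,0,-2.86],[-0.0003,0.0245,0,-2.86],[-0.0003,0.0245,0,-2.86],[-0.0003,0.0245,0,-2.86],[0,0,0,0],[0,0,-0.03,0],[0,0,-0.03,0],[0,0,0,0],[0,0,0,0],[0,0,0,0],[0,0,0,0]]]}}

```text
time_s: 11.0
position: [0.6087, 0.1448, 0.0606]
tcp_rot: [0.483, 0.517, 0.483, -0.516]
contact_force: [-0.5, -0.1, -0.5]
finger_gap: 0.0112
```

```bash
python3 snap.py wrist w4
```

```text
yaw -3.8265613228669455 [0.60866299 0.14484609 0.06061306] tilt [-9.99998561e-01  1.65397178e-03 -3.78277204e-04]
```

View pics/w4.png

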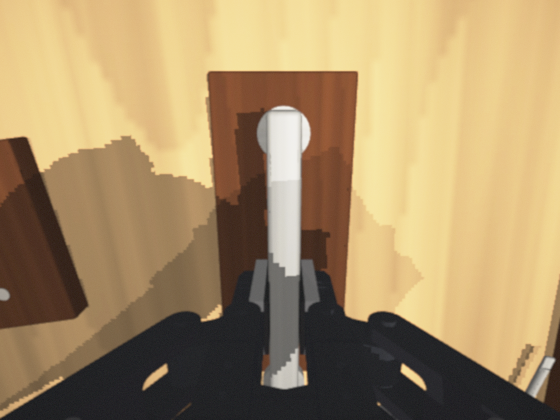

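Request:
{"op": "drive_tool", "data": {"targets": [[[-0.0006,-0.0002,-0.01,0],[0,0,-0.012,0],[0,0,-0.009,0],[0,0,0,0],[0,0,0,0],[0,0,-0.001,0],[0,0,-0.001,0],[0,0,0,0]]]}}

```text
time_s: 11.85
position: [0.6074, 0.1446, 0.0263]
tcp_rot: [0.483, 0.516, 0.483, -0.516]
contact_force: [-0.2, 0.8, -0.9]
finger_gap: 0.0108
```

Request:
{"op": "drive_tool", "data": {"targets": [[[0.0004,0,-0.0005,0],[0,0,-0.0005,0],[0,0,0,0],[0,0,0,0]]]}}

```text
time_s: 12.25
position: [0.6079, 0.1446, 0.0256]
tcp_rot: [0.483, 0.516, 0.483, -0.516]
contact_force: [-1.6, -1.0, 4.8]
finger_gap: 0.0111
```

Request:
{"op": "drive_tool", "data": {"targets": [[[0,0,0,0],[0,0,0,0],[0,0,0,0],[0,0,0,0],[0,0,0,0]]], "claw": 0.0}}

```text
time_s: 12.75
position: [0.6077, 0.1446, 0.0252]
tcp_rot: [-0.483, -0.516, -0.483, 0.516]
contact_force: [0.6, 0.3, -0.6]
finger_gap: 0.0427
```

Request:
{"op": "drive_tool", "data": {"targets": [[[0,0,0.02,0],[0,0,0.04,0],[0,0,0.05,0],[0,0,0.05,0],[0,0,0.045,0],[0,0,0,0],[0,0,0,0]]]}}

```text
time_s: 13.45
position: [0.6081, 0.1446, 0.2313]
tcp_rot: [0.483, 0.517, 0.483, -0.516]
contact_force: [-0.0, -1.3, -1.7]
finger_gap: 0.0428
```

```bash
python3 snap.py wrist w5; python3 bar.py w5 0.608 0.144 0.050 0.148
```

```text
yaw -3.833588681767935 [0.60806838 0.14459297 0.23125756] tilt [-9.99998269e-01  1.85433346e-03 -1.51451954e-04]
w5 centre rect 607.232666015625 144.15875244140625 mean [607.5282268  149.80942593] len 146.9134979248047 11.91653823852539 dir 86.27618408203125 zmed 0.05101187339080265 n 1892
```

View pics/w5.png

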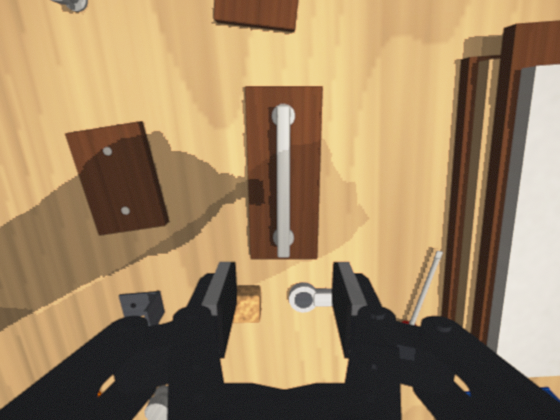

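Long pull placed: it is within about 1 mm of the hole midpoint and 0.1° in angle. On to the medium pull.

Request:
{"op": "drive_tool", "data": {"targets": [[[0.0003,-0.0275,0,-0.85],[0.0003,-0.0275,0,-0.85],[0.0003,-0.0275,0,-0.85],[0.0003,-0.0275,0,-0.85],[0.0003,-0.0275,0,-0.85],[0.0003,-0.0275,0,-0.85],[0.0003,-0.0275,0,-0.85],[0.0003,-0.0275,0,-0.85],[0.0003,-0.0275,0,-0.85],[0.0003,-0.0275,0,-0.85],[0.0003,-0.0275,0,-0.85],[0.0003,-0.0275,0,-0.85],[0.0003,-0.0275,0,-0.85],[0.0003,-0.0275,0,-0.85],[0.0003,-0.0275,0,-0.85],[0.0003,-0.0275,0,-0.85],[0.0003,-0.0275,0,-0.85],[0.0003,-0.0275,0,-0.85],[0,0,0,0],[0,0,0,0]]]}}

```text
time_s: 15.5
position: [0.6128, -0.3512, 0.2294]
tcp_rot: [-0.409, -0.576, -0.41, 0.576]
contact_force: [-0.3, 0.3, 0.0]
finger_gap: 0.0433
```

Request:
{"op": "drive_tool", "data": {"targets": [[[0,0,0,0],[0,0,0,0]]]}}

```text
time_s: 15.7
position: [0.6134, -0.3495, 0.2302]
tcp_rot: [0.41, 0.576, 0.41, -0.576]
contact_force: [0.3, -0.7, 0.2]
finger_gap: 0.0423
```

```bash
python3 snap.py wrist w6; python3 bar.py w6 0.615 -0.351 0.034 0.116
```

```text
yaw -19.048583539358145 [ 0.61339443 -0.34953713  0.23024456] tilt [-9.99999947e-01 -1.90066031e-04 -2.63226027e-04]
w6 centre rect 613.0293579101562 -348.8379821777344 mean [ 613.83028904 -346.26141855] len 115.46031951904297 11.929464340209961 dir 73.66313171386719 zmed 0.035006851752745205 n 1356
```

View pics/w6_m.png

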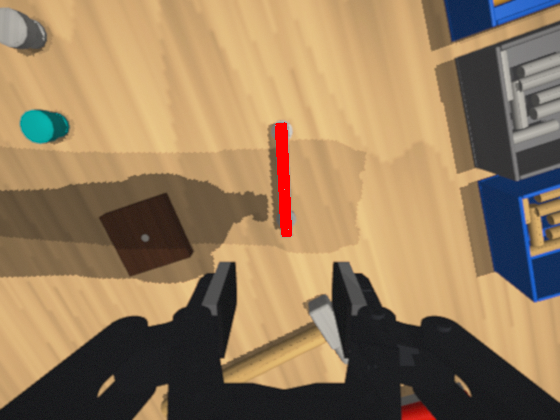

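Request:
{"op": "drive_tool", "data": {"targets": [[[-0.0004,0.0007,-0.02,2.7],[0,0,-0.04,0],[0,0,-0.04,0],[0,0,-0.04,0],[0,0,-0.03,0],[0,0,0,0],[0,0,0,0],[0,0,0,0]]]}}

```text
time_s: 16.55
position: [0.6139, -0.35, 0.0627]
tcp_rot: [0.424, 0.567, 0.423, -0.566]
contact_force: [0.4, -1.2, 1.0]
finger_gap: 0.0428
```

Request:
{"op": "drive_tool", "data": {"targets": [[[-0.0008,0.0011,-0.02,0],[0,0,-0.02,0],[0,0,-0.012,0],[0,0,0,0],[0,0,0,0]]]}}

```text
time_s: 17.05
position: [0.6122, -0.3487, 0.0086]
tcp_rot: [0.423, 0.566, 0.423, -0.566]
contact_force: [0.2, -0.0, 0.3]
finger_gap: 0.0429
```

Request:
{"op": "drive_tool", "data": {"targets": [[[0,0,0,0],[0,0,0,0],[0,0,0,0],[0,0,0,0],[0,0,0,0],[0,0,0,0]]], "claw": -1}}

```text
time_s: 17.65
position: [0.6124, -0.3488, 0.0089]
tcp_rot: [0.424, 0.566, 0.423, -0.566]
contact_force: [-0.0, 0.0, 6.2]
finger_gap: 0.0113
```

Request:
{"op": "drive_tool", "data": {"targets": [[[0,0,0.01,0],[0,0,0.03,0],[0,0,0.04,0],[0,0,0.03,0],[0,0,0,0],[0,0,0,0]]]}}

```text
time_s: 18.25
position: [0.6119, -0.3487, 0.119]
tcp_rot: [0.424, 0.566, 0.423, -0.566]
contact_force: [-0.4, -0.2, -1.7]
finger_gap: 0.0112
```

```bash
python3 snap.py wrist w7
python3 - <<'E'
from h import *
c=pickle.load(open("w7.pkl","rb")); print(c["color"][:,282:287].mean((1,2)).astype(int)[110:160]); print(c["color"][200,255:315].mean(1).astype(int))
E
```

```text
yaw -16.426954214817947 [ 0.61194734 -0.34872331  0.11902403] tilt [-9.99999606e-01  7.79482536e-04  4.24422221e-04]
[182 183 183 183 183 184 184 185 185 185 185 186 186 186 187 187 187 186
 187 188 188 188 188 188 189 188 188 184 175 170 169 169 170 170 167 151
 147 191 208 205 192 179 171 163 145 107  85  87  92 100]
[163 163 162 163 163 168 167 169 170 172 170 156 132 127 140 149 159 166
 170 168 170 170 170 171 172 173 172 171 173 172 174 173 174 174 174 176
 176 174 175 175 174 170 165 158 147 144 159 171 170 171 170 169 168 166
 167 167 165 166 165 164]
```

View pics/w7.png

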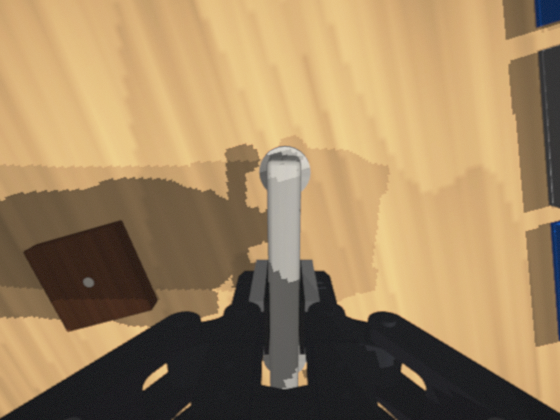

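Run:
```python
from h import *
def pv(c,x,z):
    q=np.linalg.inv(MOUNT)@np.array([x,0,z,1]); return c["fy"]*q[1]/q[2]+c["cy"]
c=pickle.load(open("w7.pkl","rb"))
print("bar top end",pv(c,-.025,-.058),"foot bottom edge",pv(c,.009,-.059),"px/mm",pv(c,-.025,-.057)-pv(c,-.025,-.058))
c=pickle.load(open("w3.pkl","rb")); print("long",pv(c,-.0244,-.074),pv(c,.0096,-.075))
im=c["color"]; 
a=pickle.load(open("w7.pkl","rb"))["color"][130:190,250:320,::-1]; b=im[90:150,250:320,::-1]
cv2.imwrite("pics/ends.png",cv2.resize(np.hstack([b,a]),None,fx=5,fy=5,interpolation=cv2.INTER_NEAREST))
```

```text
bar top end 158.25700133985015 foot bottom edge 143.87583435094896 px/mm 2.9343043839614893
long 109.1846139022558 105.14851949787615
```

View pics/ends.png

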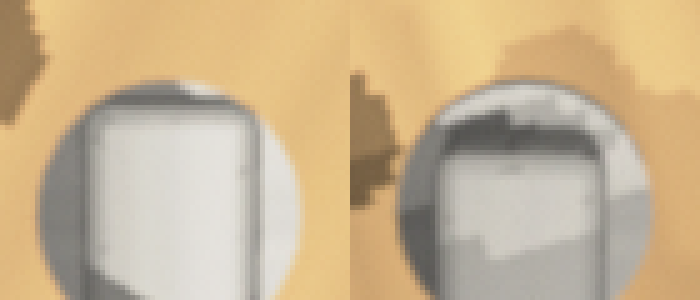

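Request:
{"op": "drive_tool", "data": {"targets": [[[-0.0003,0.03,0,0.25],[-0.0003,0.03,0,0.25],[-0.0003,0.03,0,0.25],[-0.0003,0.03,0,0.25],[-0.0003,0.03,0,0.25],[-0.0003,0.03,0,0.25],[-0.0003,0.03,0,0.25],[-0.0003,0.03,0,0.25],[-0.0003,0.03,0,0.25],[-0.0003,0.03,0,0.25],[-0.0003,0.03,0,0.25],[-0.0003,0.03,0,0.25],[-0.0003,0.03,0,0.25],[-0.0003,0.03,0,0.25],[-0.0003,0.03,0,0.25],[-0.0003,0.03,0,0.25],[-0.0003,0.03,0,0.25],[-0.0003,0.03,0,0.25],[-0.0003,0.03,0,0.25],[-0.0003,0.03,0,0.25]]]}}

```text
time_s: 20.3
position: [0.6051, 0.2523, 0.1168]
tcp_rot: [-0.448, -0.546, -0.448, 0.548]
contact_force: [0.1, 0.0, -0.1]
finger_gap: 0.0114
```

Request:
{"op": "drive_tool", "data": {"targets": [[[-0.0004,0.028,0,0.25],[-0.0004,0.028,0,0.25],[-0.0004,0.028,0,0.3],[-0.0004,0.0286,0,0.3],[0,0,0,0],[0,0,-0.03,0],[0,0,-0.03,0],[0,0,0,0],[0,0,0,0],[0,0,0,0],[0,0,0,0]]]}}

```text
time_s: 21.4
position: [0.605, 0.3643, 0.0598]
tcp_rot: [0.453, 0.544, 0.453, -0.542]
contact_force: [1.1, -0.3, -0.9]
finger_gap: 0.0114
```

```bash
python3 snap.py wrist w8
```

```text
yaw -10.328980989186602 [0.60495125 0.36433296 0.0597845 ] tilt [-0.99999847  0.00128676 -0.00118574]
```

View pics/w8.png

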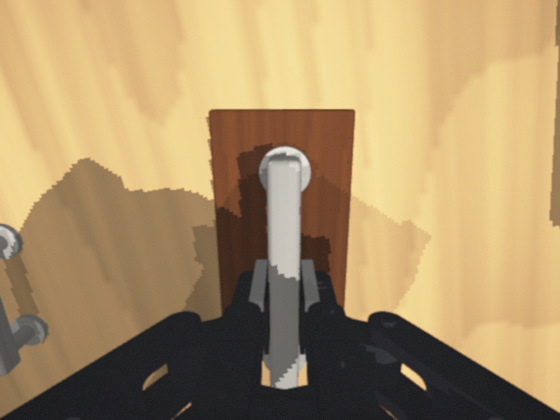

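Request:
{"op": "drive_tool", "data": {"targets": [[[-0.0009,-0.0004,-0.01,0],[0,0,-0.012,0],[0,0,-0.009,0],[0,0,0,0],[0,0,0,0],[0,0,-0.001,0],[0,0,-0.001,0],[0,0,0,0],[0,0,0,0]]]}}

```text
time_s: 22.35
position: [0.6035, 0.3636, 0.0253]
tcp_rot: [-0.453, -0.543, -0.453, 0.543]
contact_force: [0.8, -0.2, -1.0]
finger_gap: 0.0114
```

Request:
{"op": "drive_tool", "data": {"targets": [[[0.0003,0.0002,-0.0005,0],[0,0,-0.0005,0],[0,0,0,0],[0,0,0,0]]]}}

```text
time_s: 22.75
position: [0.6039, 0.3638, 0.0247]
tcp_rot: [0.453, 0.543, 0.453, -0.543]
contact_force: [-1.6, -2.1, 4.9]
finger_gap: 0.0107
```

Request:
{"op": "drive_tool", "data": {"targets": [[[0,0,0,0],[0,0,0,0],[0,0,0,0],[0,0,0,0],[0,0,0,0]]], "claw": 0.0}}

```text
time_s: 23.25
position: [0.6037, 0.3638, 0.0242]
tcp_rot: [-0.453, -0.543, -0.453, 0.543]
contact_force: [-0.8, 0.5, 0.6]
finger_gap: 0.0428
```

Request:
{"op": "drive_tool", "data": {"targets": [[[0,0,0.02,0],[0,0,0.04,0],[0,0,0.05,0],[0,0,0.05,0],[0,0,0.045,0],[0,0,0,0],[0,0,0,0]]]}}

```text
time_s: 23.95
position: [0.604, 0.3641, 0.2317]
tcp_rot: [0.453, 0.544, 0.453, -0.542]
contact_force: [-0.3, 0.2, -1.8]
finger_gap: 0.0427
```

```bash
python3 snap.py wrist w9; python3 bar.py w9 0.604 0.363 0.050 0.116
```

```text
yaw -10.316165062732164 [0.60399877 0.36407335 0.23173104] tilt [-0.99999573  0.00229854 -0.00180464]
w9 centre rect 603.278076171875 363.7884521484375 mean [604.00006465 366.33069743] len 116.13905334472656 11.939419746398926 dir 79.93289947509766 zmed 0.0509655371971843 n 1526
```

Request:
{"op": "drive_tool", "data": {"targets": [[[-0.0172,-0.0005,0,0.24],[-0.0172,-0.0005,0,0.24],[-0.0172,-0.0005,0,0.24],[-0.0172,-0.0005,0,0.24],[-0.0172,-0.0005,0,0.24],[-0.0172,-0.0005,0,0.24],[-0.0172,-0.0005,0,0.24],[-0.0172,-0.0005,0,0.24],[-0.0172,-0.0005,0,0.24],[-0.0172,-0.0005,0,0.24],[0,0,0,0],[0,0,0,0],[0,0,0,0],[0,0,0,0]]]}}

```text
time_s: 25.4
position: [0.4322, 0.3586, 0.2289]
tcp_rot: [-0.464, -0.533, -0.464, 0.534]
contact_force: [-0.3, 0.6, 0.6]
finger_gap: 0.0429
```

```bash
python3 snap.py wrist w10; python3 bar.py w10 0.4315 0.359 0.034 0.084
```

```text
yaw -7.958518183218125 [0.43221897 0.35861088 0.2289351 ] tilt [-9.99999813e-01 -5.27666328e-04  3.09524735e-04]
w10 centre rect 428.4259033203125 359.39239501953125 mean [428.93389563 361.14309073] len 82.8281021118164 11.732014656066895 dir 82.14551544189453 zmed 0.034979830683608576 n 1008
```

View pics/w10_m.png

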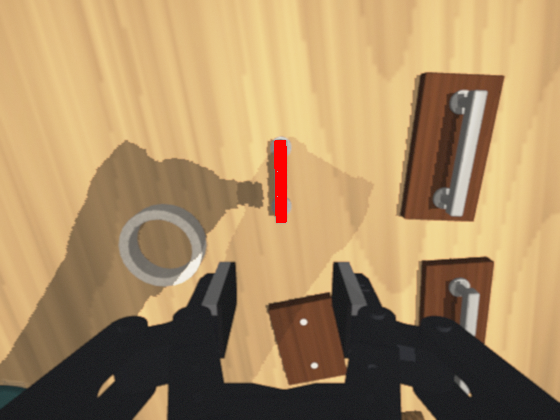

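View pics/w9.png

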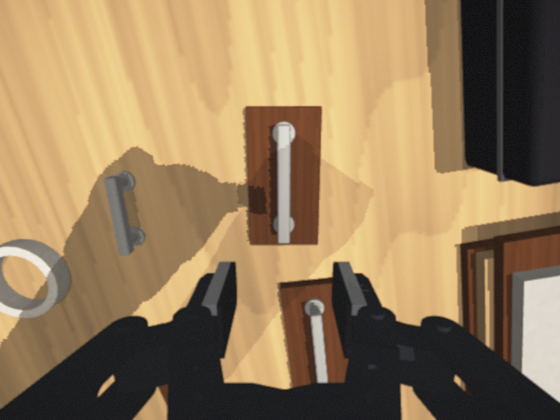

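Request:
{"op": "drive_tool", "data": {"targets": [[[-0.0038,0.0008,-0.02,0.1],[0,0,-0.04,0],[0,0,-0.04,0],[0,0,-0.04,0],[0,0,-0.03,0],[0,0,0,0],[0,0,0,0],[0,0,0,0]]]}}

```text
time_s: 26.25
position: [0.4288, 0.3604, 0.061]
tcp_rot: [0.465, 0.534, 0.465, -0.532]
contact_force: [0.0, -0.8, 0.2]
finger_gap: 0.0427
```

Request:
{"op": "drive_tool", "data": {"targets": [[[-0.0004,-0.001,-0.02,0],[0,0,-0.02,0],[0,0,-0.0115,0],[0,0,0,0],[0,0,0,0]]]}}

```text
time_s: 26.75
position: [0.428, 0.3591, 0.0088]
tcp_rot: [0.465, 0.533, 0.465, -0.533]
contact_force: [0.6, 0.7, 0.3]
finger_gap: 0.0427
```

Request:
{"op": "drive_tool", "data": {"targets": [[[0,0,0,0],[0,0,0,0],[0,0,0,0],[0,0,0,0],[0,0,0,0],[0,0,0,0]]], "claw": -1}}

```text
time_s: 27.35
position: [0.428, 0.3589, 0.0084]
tcp_rot: [0.465, 0.533, 0.465, -0.533]
contact_force: [-0.1, -2.1, 8.6]
finger_gap: 0.0111
```

Request:
{"op": "drive_tool", "data": {"targets": [[[0,0,0.01,0],[0,0,0.03,0],[0,0,0.04,0],[0,0,0.03,0],[0,0,0,0],[0,0,0,0]]]}}

```text
time_s: 27.95
position: [0.4278, 0.3586, 0.1186]
tcp_rot: [0.465, 0.533, 0.465, -0.533]
contact_force: [-0.1, 0.1, -0.9]
finger_gap: 0.0111
```

```bash
python3 snap.py wrist w11
python3 - <<'E'
from h import *
def pv(c,x,z):
    q=np.linalg.inv(MOUNT)@np.array([x,0,z,1]); return c["fy"]*q[1]/q[2]+c["cy"]
c=pickle.load(open("w11.pkl","rb"))
print("bar top end",pv(c,-.025,-.042),"foot bottom edge",pv(c,.009,-.043),"px/mm",pv(c,-.025,-.041)-pv(c,-.025,-.042))
cv2.imwrite("pics/w11c.png",cv2.resize(c["color"][160:280,220:350,::-1],None,fx=5,fy=5,interpolation=cv2.INTER_NEAREST))
E
```

```text
yaw -7.8311540630759175 [0.42782042 0.3585706  0.11855847] tilt [-9.99999146e-01  1.11493425e-03 -6.82013397e-04]
bar top end 203.5056959734774 foot bottom edge 180.218281967027 px/mm 2.712254995221741
```

View pics/w11c.png

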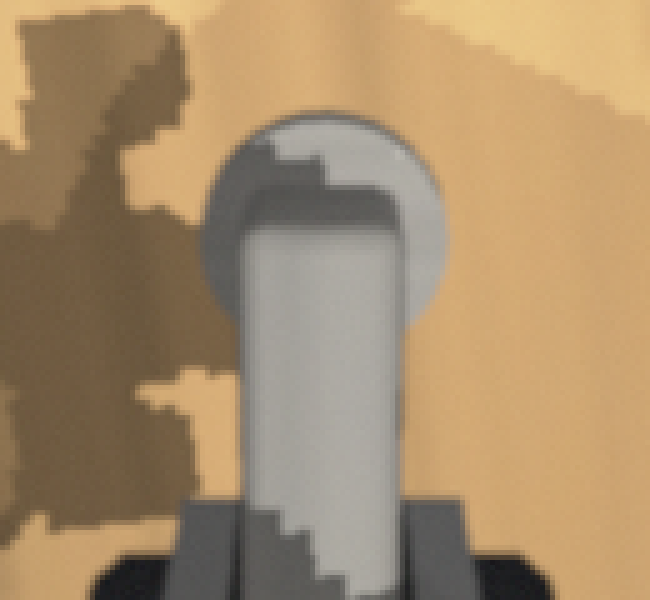

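Run:
```python
from holes import holes
holes("w10",[(304,322),(314,366)]); holes("w5",[(107,151),(125,211)])
```

```text
w10 [[303.2, 321.6], [314.0, 365.1]] [[431.0, 184.7], [436.6, 120.6]]
  mid [433.77 152.65] dist 64.37388720926415 dir 94.96374627663121
w5 [[106.8, 150.5], [124.9, 210.1]] [[430.2, 185.7], [435.7, 121.6]]
  mid [432.96 153.66] dist 64.38581380639273 dir 94.92787249266708
```

Request:
{"op": "drive_tool", "data": {"targets": [[[0.0005,-0.0205,0,1.28],[0.0005,-0.0205,0,1.28],[0.0005,-0.0205,0,1.28],[0.0005,-0.0205,0,1.28],[0.0005,-0.0205,0,1.28],[0.0005,-0.0205,0,1.28],[0.0005,-0.0205,0,1.28],[0.0005,-0.0205,0,1.28],[0.0005,-0.0205,0,1.28],[0.0005,-0.0205,0,1.28],[0,0,0,0],[0,0,-0.03,0],[0,0,-0.03,0],[0,0,0,0],[0,0,0,0],[0,0,0,0],[0,0,0,0]]]}}

```text
time_s: 29.7
position: [0.4332, 0.1539, 0.0588]
tcp_rot: [0.522, 0.478, 0.521, -0.477]
contact_force: [0.9, 0.5, -0.7]
finger_gap: 0.0114
```

```bash
python3 snap.py wrist w12
```

```text
yaw 4.9787247600621205 [0.43317205 0.15391458 0.05884401] tilt [-9.99998734e-01  1.57991925e-03 -1.88806609e-04]
```

View pics/w12.png

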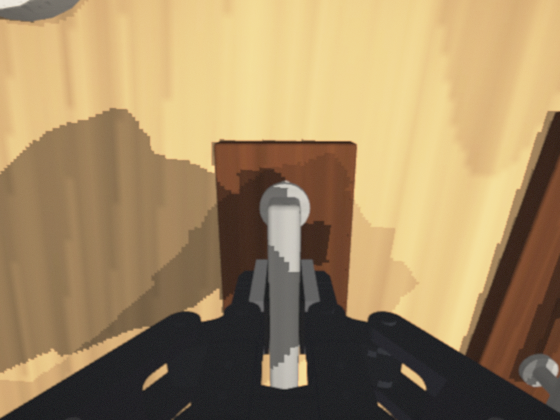

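Run:
```python
from h import *
c=pickle.load(open("w12.pkl","rb")); W=wfc(c,c["T"])
im=c["color"]
for v in (155,165,200,215): print(v,[int(x) for x in im[v,208:228].mean(1)],[int(x) for x in im[v,344:364].mean(1)])
print([int(x) for x in im[134:156,300].mean(1)])
cv2.imwrite("pics/w12c.png",cv2.resize(im[130:230,200:370,::-1],None,fx=4.5,fy=4.5,interpolation=cv2.INTER_NEAREST))
```

```text
155 [197, 199, 194, 166, 134, 114, 91, 75, 77, 80, 86, 85, 84, 82, 82, 84, 84, 84, 81, 84] [87, 83, 84, 83, 86, 84, 85, 87, 87, 88, 84, 99, 150, 189, 201, 202, 203, 202, 203, 203]
165 [200, 202, 200, 186, 172, 165, 133, 91, 77, 82, 85, 85, 84, 85, 84, 85, 84, 84, 84, 83] [82, 83, 84, 86, 83, 85, 85, 88, 86, 89, 90, 124, 181, 200, 204, 202, 203, 202, 202, 202]
200 [130, 131, 133, 135, 136, 136, 136, 133, 111, 78, 57, 53, 52, 52, 50, 44, 46, 46, 42, 43] [73, 71, 76, 74, 76, 75, 74, 76, 85, 122, 172, 195, 202, 203, 203, 201, 202, 201, 201, 201]
215 [104, 104, 105, 106, 107, 108, 107, 106, 103, 85, 57, 47, 47, 44, 46, 44, 45, 44, 44, 41] [72, 73, 74, 76, 74, 77, 75, 81, 118, 161, 180, 182, 181, 181, 181, 180, 180, 181, 186, 195]
[199, 199, 199, 199, 199, 195, 173, 97, 46, 59, 78, 86, 93, 93, 94, 93, 93, 91, 91, 93, 92, 91]
```

View pics/w12c.png

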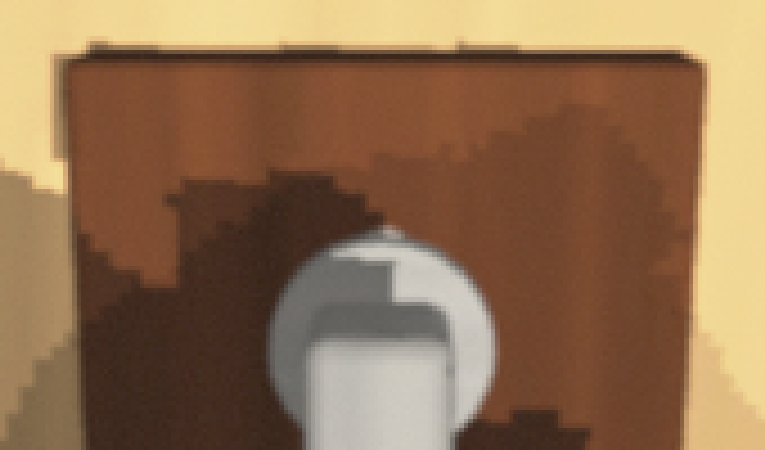

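Run:
```python
from h import *
c=pickle.load(open("w12.pkl","rb")); W=wfc(c,c["T"])
p=ray(c,W,[(284.9,143.5),(216.8,200),(353.3,200)],.016); print(p*1000)
d=np.array([np.cos(np.radians(95)),np.sin(np.radians(95))]); print("centre from end edge",p[0,:2]*1000-56*d)
```

```text
[[428.97119027 209.14919329  16.        ]
 [394.11576394 175.10243927  16.        ]
 [469.43520117 181.63063582  16.        ]]
centre from end edge [433.85191186 153.3622902 ]
```

Request:
{"op": "drive_tool", "data": {"targets": [[[0.0006,0.0002,-0.01,0],[0,0,-0.012,0],[0,0,-0.009,0],[0,0,0,0],[0,0,0,0],[0,0,-0.001,0],[0,0,-0.001,0],[0,0,0,0],[0,0,0,0]]]}}

```text
time_s: 30.65
position: [0.4332, 0.1538, 0.0249]
tcp_rot: [0.521, 0.478, 0.521, -0.478]
contact_force: [-0.4, 0.4, -1.0]
finger_gap: 0.0115
```

Request:
{"op": "drive_tool", "data": {"targets": [[[0.0005,0.0003,-0.0005,0],[0,0,-0.0005,0],[0,0,0,0],[0,0,0,0]]]}}

```text
time_s: 31.05
position: [0.4339, 0.154, 0.0243]
tcp_rot: [0.521, 0.478, 0.521, -0.478]
contact_force: [-5.5, -2.8, 18.8]
finger_gap: 0.0112
```

Request:
{"op": "drive_tool", "data": {"targets": [[[0,0,0,0],[0,0,0,0],[0,0,0,0],[0,0,0,0],[0,0,0,0]]], "claw": 0.0}}

```text
time_s: 31.55
position: [0.4337, 0.1541, 0.0237]
tcp_rot: [0.521, 0.478, 0.521, -0.478]
contact_force: [-0.2, -0.8, 0.2]
finger_gap: 0.0426
```

Request:
{"op": "drive_tool", "data": {"targets": [[[0,0,0.02,0],[0,0,0.04,0],[0,0,0.05,0],[0,0,0.05,0],[0,0,0.045,0],[0,0,0,0],[0,0,0,0]]]}}

```text
time_s: 32.25
position: [0.434, 0.154, 0.2294]
tcp_rot: [0.522, 0.478, 0.521, -0.478]
contact_force: [0.0, 0.1, -0.3]
finger_gap: 0.0419
```

```bash
python3 snap.py wrist w13; python3 bar.py w13 0.434 0.154 0.050 0.084
```

```text
yaw 4.9578496050694625 [0.43395177 0.15399498 0.22943853] tilt [-9.99998152e-01  1.88715844e-03  3.66310400e-04]
w13 centre rect 433.24652099609375 154.60189819335938 mean [433.34018703 155.91752767] len 83.36811828613281 11.688395500183105 dir 95.20877647399902 zmed 0.05097524468928763 n 1114
```

Request:
{"op": "drive_tool", "data": {"targets": [[[-0.0003,-0.0242,0,-0.42],[-0.0003,-0.0242,0,-0.42],[-0.0003,-0.0242,0,-0.42],[-0.0003,-0.0242,0,-0.42],[-0.0003,-0.0242,0,-0.42],[-0.0003,-0.0242,0,-0.42],[-0.0003,-0.0242,0,-0.42],[-0.0003,-0.0242,0,-0.42],[-0.0003,-0.0242,0,-0.42],[-0.0003,-0.0242,0,-0.42],[-0.0003,-0.0242,0,-0.42],[-0.0003,-0.0242,0,-0.42],[0,0,0,0],[0,0,0,0],[0,0,0,0],[0,0,0,0]]], "claw": 0.5}}

```text
time_s: 33.9
position: [0.43, -0.1355, 0.2284]
tcp_rot: [0.5, 0.5, 0.5, -0.5]
contact_force: [-0.1, 0.4, -0.2]
finger_gap: 0.0637
```

```bash
python3 snap.py wrist w14
```

```text
yaw 0.01502223154159934 [ 0.43000824 -0.13547363  0.22843274] tilt [-9.99999749e-01 -6.70747054e-04 -2.28551377e-04]
```

View pics/w13.png

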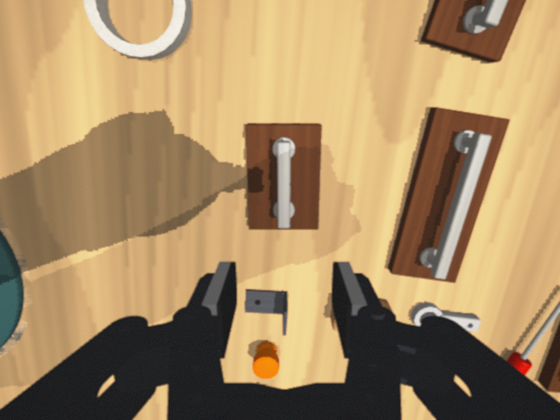

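View pics/w14.png

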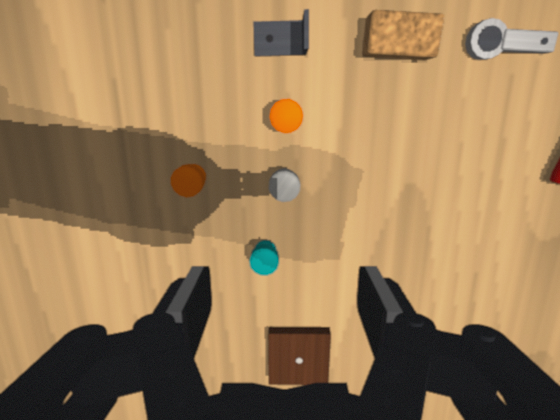

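```bash
cat > knob.py <<'E'
from h import *
import sys
def knob(tag,px,z):
    c=pickle.load(open(tag+".pkl","rb")); W=wfc(c,c.get("T")); P=cloud(c,W)
    hsv=cv2.cvtColor(c["color"],cv2.COLOR_RGB2HSV)
    m=(hsv[...,1]<55)&(P[...,2]>z-0.014)
    n,l,s,cc=cv2.connectedComponentsWithStats(m.astype(np.uint8)); i=l[px[1],px[0]]; x,y,w,h,a=s[i]
    ctr=(x+(w-1)/2,y+(h-1)/2)
    print(tag,"bbox",s[i],"centre",(ray(c,W,[ctr],z)*1000).round(1),"medz",np.median(P[l==i][:,2]))
    cv2.imwrite(f"pics/{tag}k.png",cv2.resize(c["color"][px[1]-40:px[1]+40,px[0]-40:px[0]+40,::-1],None,fx=6,fy=6,interpolation=cv2.INTER_NEAREST))
if __name__=="__main__": knob(sys.argv[1],(int(sys.argv[2]),int(sys.argv[3])),float(sys.argv[4]))
E
python3 knob.py w14 285 185 0.0255
python3 - <<'E'
from holes import holes
holes("w14",[(299,361)]);holes("w6",[(145,238)]);holes("w1",[(64,268)]);holes("w7",[(88,282)])
E
```

```text
w14 bbox [269 169  31  33 800] centre [[ 430.  -139.5   25.5]] medz 0.034880379705918285
w14 [[298.8, 360.3]] [[448.3, -362.8]]
w6 [[144.8, 237.5]] [[447.5, -361.7]]
w1 [[63.7, 268.0]] [[448.6, -362.6]]
w7 [[88.1, 282.0]] [[446.9, -362.0]]
```

View pics/w14k.png

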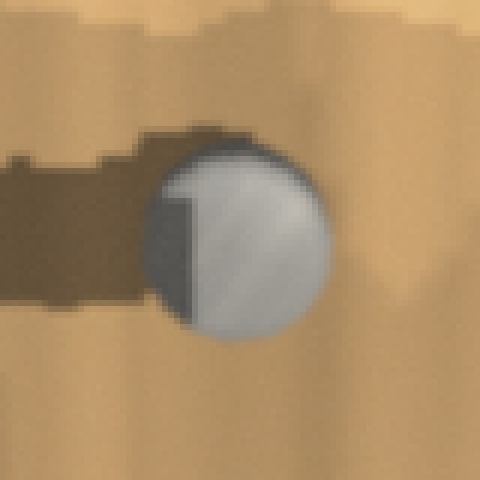

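Request:
{"op": "drive_tool", "data": {"targets": [[[0,-0.004,-0.02,0],[0,0,-0.04,0],[0,0,-0.04,0],[0,0,-0.04,0],[0,0,-0.03,0],[0,0,0,0],[0,0,0,0],[0,0,0,0]]]}}

```text
time_s: 34.75
position: [0.4311, -0.1404, 0.0604]
tcp_rot: [0.5, 0.501, 0.499, -0.5]
contact_force: [0.5, -1.2, 0.3]
finger_gap: 0.0643
```

```bash
python3 snap.py wrist w15
```

```text
yaw -0.050637695472957156 [ 0.43105575 -0.14042789  0.06036919] tilt [-9.99997513e-01  2.08103723e-03  8.02635660e-04]
```

View pics/w15.png

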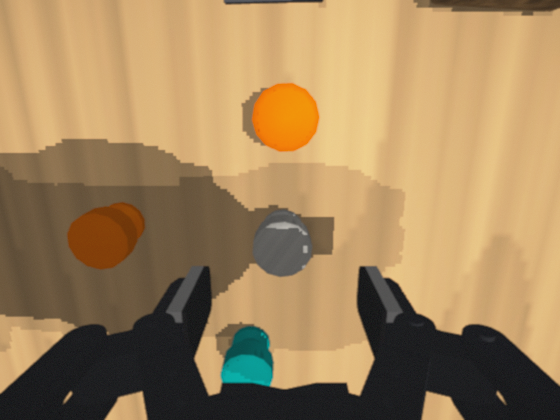

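Run:
```python
from h import *
c=pickle.load(open("w15.pkl","rb")); W=wfc(c,c["T"])
print(ray(c,W,[(282.5,245.5),(282.5,275)],.032)*1000)
```

```text
[[ 430.38603936 -137.08105344   32.        ]
 [ 430.35008785 -154.53310147   32.        ]]
```

Request:
{"op": "drive_tool", "data": {"targets": [[[-0.0008,0.0012,-0.02,0],[0,0,-0.02,0],[0,0,-0.013,0],[0,0,0,0],[0,0,0,0]]]}}

```text
time_s: 35.3
position: [0.4296, -0.1392, 0.0065]
tcp_rot: [0.5, 0.5, 0.5, -0.5]
contact_force: [0.6, -0.0, -0.2]
finger_gap: 0.0642
```

Request:
{"op": "drive_tool", "data": {"targets": [[[0,0,0,0],[0,0,0,0],[0,0,0,0],[0,0,0,0],[0,0,0,0],[0,0,0,0]]], "claw": -1}}

```text
time_s: 35.9
position: [0.4297, -0.1393, 0.0066]
tcp_rot: [0.5, 0.5, 0.499, -0.5]
contact_force: [-2.9, 0.3, 13.2]
finger_gap: 0.0302
```

Request:
{"op": "drive_tool", "data": {"targets": [[[0,0,0.01,0],[0,0,0.03,0],[0,0,0.04,0],[0,0,0.03,0],[0,0,0,0],[0,0,0,0]]]}}

```text
time_s: 36.5
position: [0.4294, -0.1393, 0.1166]
tcp_rot: [0.5, 0.5, 0.499, -0.5]
contact_force: [0.3, -0.4, -1.2]
finger_gap: 0.0305
```

```bash
python3 snap.py wrist w16
```

```text
yaw -0.07625608899329855 [ 0.42938471 -0.1393128   0.11656915] tilt [-9.99998631e-01  1.42458956e-03  8.41963240e-04]
```

View pics/w16.png

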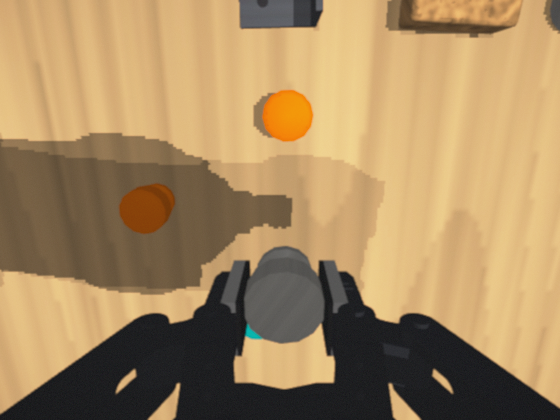

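Run:
```python
from h import *
c=pickle.load(open("w16.pkl","rb")); T=MOUNT; im=c["color"]
print(im[236:256,282:287].mean((1,2)).astype(int), im[332:350,282:287].mean((1,2)).astype(int)); print(im[295,238:256].mean(1).astype(int),im[295,316:332].mean(1).astype(int))
def tz(v,x,u=284):
    d=T[:3,:3]@np.array([(u-c["cx"])/c["fx"],(v-c["cy"])/c["fy"],1]); k=(x-T[0,3])/d[0]; return (T[:3,3]+d*k)*1000
print(tz(342,-.0254),tz(247,.0066),tz(247,.0026))
cv2.imwrite("pics/w16k.png",cv2.resize(im[235:350,225:345,::-1],None,fx=5,fy=5,interpolation=cv2.INTER_NEAREST))
```

```text
[154 155 154 155 155 155 155 155 154 140 103  83  84  93 101 102 102 102
 102 103] [ 93  94  93  93  92  92  92  91  91  90 104 141 175 178 178 178 178 178]
[31 27 27 27 27 31 55 77 92 92 94 93 92 91 91 93 91 95] [92 94 92 92 93 90 78 54 34 26 23 30 28 24 33 54]
[-25.4          0.05036874  15.7714104 ] [  6.6          0.05837719 -11.82630848] [  2.6          0.05682367 -13.53939987]
```

View pics/w16k.png

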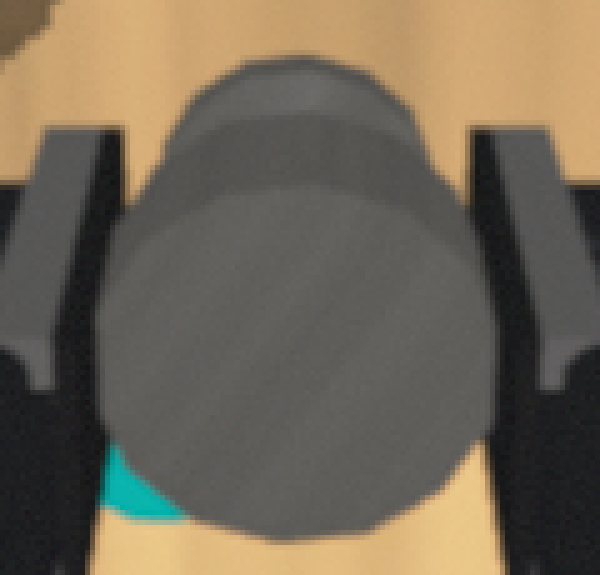

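Request:
{"op": "drive_tool", "data": {"targets": [[[0.0018,-0.0222,0,0],[0.0018,-0.0222,0,0],[0.0018,-0.0222,0,0],[0.0018,-0.0222,0,0],[0.0018,-0.0222,0,0],[0.0018,-0.0222,0,0],[0.0018,-0.0222,0,0],[0.0018,-0.0222,0,0],[0.0018,-0.0222,0,0],[0.0018,-0.0222,0,0],[0,0,0,0],[0,0,-0.03,0],[0,0,-0.02,0],[0,0,0,0],[0,0,0,0],[0,0,0,0]]]}}

```text
time_s: 38.15
position: [0.4477, -0.3611, 0.0666]
tcp_rot: [0.5, 0.5, 0.5, -0.5]
contact_force: [0.5, 1.0, -0.9]
finger_gap: 0.0307
```

```bash
python3 snap.py wrist w17
```

```text
yaw -0.045455042860545275 [ 0.44770394 -0.36108191  0.06659288] tilt [-9.99999678e-01  6.38542829e-04  4.86931797e-04]
```

View pics/w17.png

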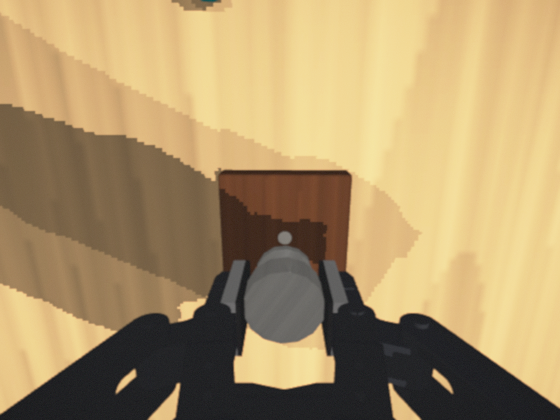

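Run:
```python
from holes import *
holes("w17",[(285,238)])
c=pickle.load(open("w17.pkl","rb")); W=wfc(c,c["T"]); im=c["color"]
print(im[164:182,260].mean(1).astype(int)); print(im[185,212:230].mean(1).astype(int),im[185,340:358].mean(1).astype(int))
print(ray(c,W,[(260,174),(219,185),(350,185)],.016)*1000)
cv2.imwrite("pics/w17c.png",cv2.resize(im[160:260,210:360,::-1],None,fx=5,fy=5,interpolation=cv2.INTER_NEAREST))
```

```text
w17 [[284.3, 237.5]] [[448.0, -362.0]]
[182 182 183 182 182 162  90  42  40  44  55  68  71  77  76  75  75  77]
[105 106 107 105 108 103  85  69  68  72  73  72  75  75  74  77  76  75] [ 73  72  71  72  70  75  73  73  71  70  82 129 169 183 184 184 185 186]
[[ 434.30579278 -323.55899998   16.        ]
 [ 410.83624226 -329.88560947   16.        ]
 [ 485.40682149 -329.95582586   16.        ]]
```

View pics/w17c.png

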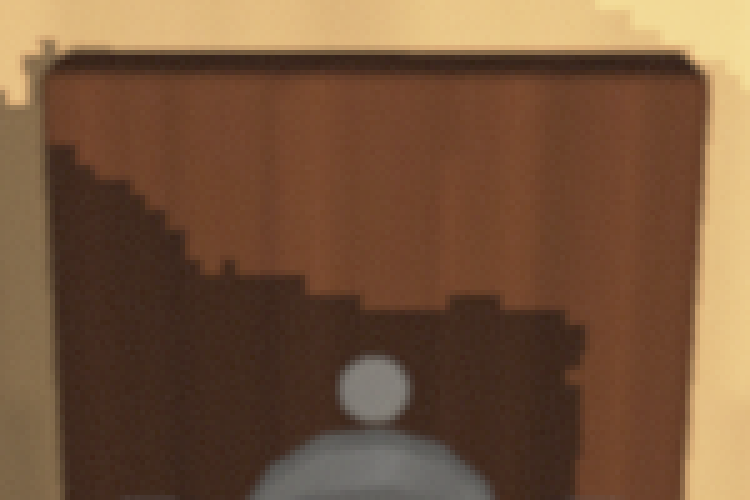

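Request:
{"op": "drive_tool", "data": {"targets": [[[0.0003,-0.0006,-0.015,0],[0,0,-0.015,0],[0,0,-0.011,0],[0,0,0,0],[0,0,0,0],[0,0,-0.001,0],[0,0,-0.001,0],[0,0,0,0],[0,0,0,0]]]}}

```text
time_s: 39.1
position: [0.4476, -0.3617, 0.0228]
tcp_rot: [-0.5, -0.5, -0.5, 0.5]
contact_force: [1.1, 0.2, -1.0]
finger_gap: 0.0304
```

Request:
{"op": "drive_tool", "data": {"targets": [[[0.0003,0,-0.0005,0],[0,0,-0.0003,0],[0,0,0,0],[0,0,0,0]]]}}

```text
time_s: 39.5
position: [0.448, -0.3617, 0.022]
tcp_rot: [-0.5, -0.5, -0.5, 0.5]
contact_force: [0.0, -0.3, 0.7]
finger_gap: 0.0305
```

Request:
{"op": "drive_tool", "data": {"targets": [[[0,0,-0.0004,0],[0,0,-0.0002,0],[0,0,0,0],[0,0,0,0]]]}}

```text
time_s: 39.9
position: [0.448, -0.3618, 0.0219]
tcp_rot: [-0.5, -0.5, -0.5, 0.5]
contact_force: [-2.7, 2.9, 12.0]
finger_gap: 0.0303
```

Request:
{"op": "drive_tool", "data": {"targets": [[[0,0,0,0],[0,0,0,0],[0,0,0,0],[0,0,0,0],[0,0,0,0]]], "claw": 0.5}}

```text
time_s: 40.4
position: [0.4478, -0.3617, 0.0213]
tcp_rot: [-0.5, -0.5, -0.5, 0.5]
contact_force: [-0.0, -0.0, -0.8]
finger_gap: 0.0641
```

Request:
{"op": "drive_tool", "data": {"targets": [[[0,0,0.02,0],[0,0,0.04,0],[0,0,0.05,0],[0,0,0.05,0],[0,0.02,0.05,0],[0,0,0,0],[0,0,0,0],[0,0,0,0]]]}}

```text
time_s: 41.2
position: [0.4474, -0.3431, 0.2269]
tcp_rot: [-0.499, -0.5, -0.5, 0.5]
contact_force: [0.4, 0.1, -0.2]
finger_gap: 0.0638
```

```bash
python3 snap.py wrist w18; python3 snap.py top top1; python3 snap.py scene scene1
```

```text
yaw -0.07497339142168899 [ 0.44735366 -0.34308915  0.22688747] tilt [-9.99999026e-01 -1.23127344e-03 -6.57217289e-04]
yaw -0.0787727293556703 [ 0.44729605 -0.34309093  0.22658341] tilt [-0.99999806 -0.00163849 -0.00109457]
yaw -0.08057913897333627 [ 0.44732465 -0.34308796  0.22654792] tilt [-0.9999978  -0.00172182 -0.00119726]
```

View pics/w18.png

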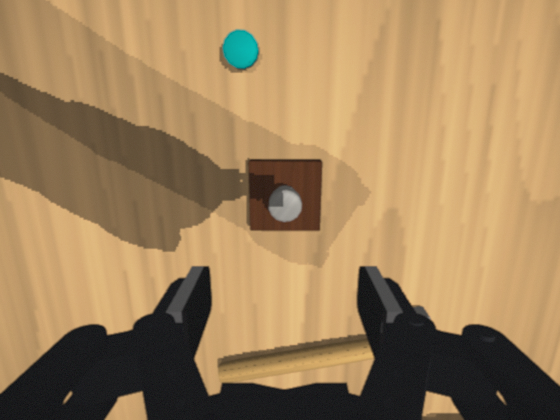

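View pics/top1.png

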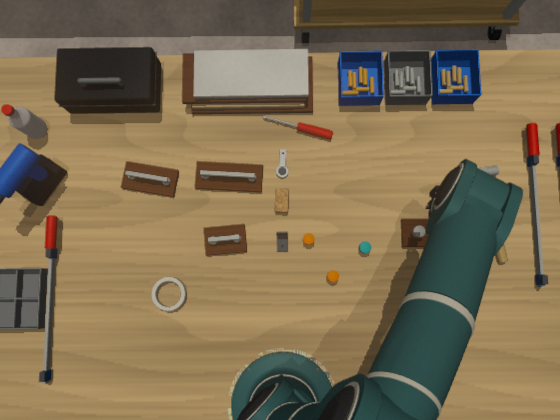

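View pics/scene1.png

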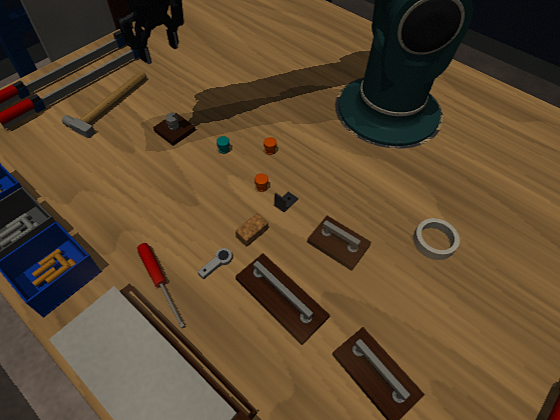

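```bash
python3 knob.py w18 285 205 0.0415
for a in "0.609 0.146" "0.605 0.365" "0.434 0.155"; do python3 bar.py top1 $a 0.050 0.1; done; python3 knob.py top1 419 232 0.0415
python3 - <<'E'
from h import *
c=pickle.load(open("w18.pkl","rb")); W=wfc(c,c["T"])
print(ray(c,W,[(248.5,159),(321.5,159),(250,230),(320,230)],.016).mean(0)*1000)
E
```

```text
w18 bbox [268 187  33  35 900] centre [[ 447.2 -362.1   41.5]] medz 0.050795374594674314
top1 centre rect 607.6425170898438 146.1828155517578 mean [607.70083757 146.08175491] len 146.52029418945312 13.376550674438477 dir 86.08218383789062 zmed 0.05107620871855234 n 261
top1 centre rect 604.33251953125 364.54571533203125 mean [604.06873787 363.33592008] len 116.61576843261719 12.950881004333496 dir 79.40254211425781 zmed 0.05070476822103176 n 199
top1 centre rect 434.7366638183594 154.62367248535156 mean [434.5463869  155.03081213] len 82.54692840576172 12.632463455200195 dir 95.60445213317871 zmed 0.05089608838394866 n 142
top1 bbox [412 160  54  93 731] centre [[ 515.2 -416.5   41.5]] medz 0.5698540719177598
[ 448.24670243 -360.28991513   16.        ]
```

View pics/w18k.png

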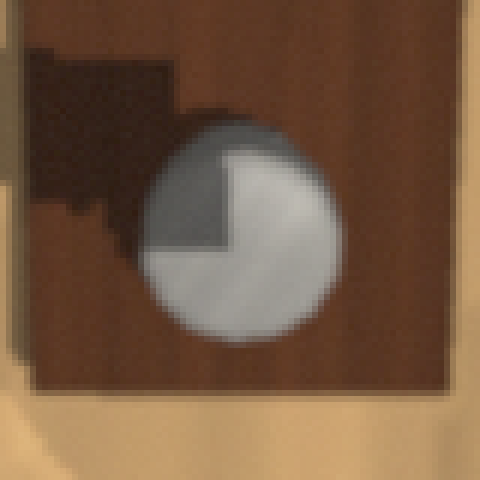

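Run:
```python
from cell import manip
print(manip.get_obs()["time_s"]); print(manip.job_done())
```

```text
41.35
the job is handed in; nothing more can be done
None
```

The layout is done and handed in at 41 s of robot time. The long, medium and short pulls each stand on their matching front, and the grey steel knob stands on the square front. I placed them in that order. I left the cup hinge, the angle bracket and the orange and turquoise look-alikes alone.

| Part | Distance from its hole(s), wrist camera | Angle to the hole line |
|---|---|---|
| Long pull | about 0.8 mm | 0.1° |
| Medium pull | about 0.8 mm | 0.3° |
| Short pull | about 1.3 mm | 0.1–0.3° |
| Knob | about 0.8 mm | – |

- **Top camera:** it agreed to within about 2 mm for the three pulls. The worst was the long pull at 1.8 mm across the bar, against 0.8 mm from the wrist camera. It gave no usable reading for the knob because the arm stood over it, so only the wrist camera checked the knob.
- **Camera correction:** the reported wrist-camera calibration drifted by 1–1.5 mm as the arm turned. I replaced it with a constant mount, which put the held parts within about 0.1 mm of the finger centre line across the jaws.
- **Contact force:** the highest reading was 19 N, while setting down the short pull.
- **At hand-in:** everything stood upright in the last pictures, and the gripper was open and well clear.

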